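# Refit the speed knob on the disperser's controller

## Robot

A 6-joint arm with a two-finger parallel gripper is mounted at the origin on the work surface. World frame = base frame: x ahead of the robot, y to its left, z up, the work surface at z = 0. Lengths are in m, angles in degrees, forces in N, time in s.
With the tool pointing down it reaches from about 0.35 to 0.875 m from the base axis. Payload 4.2 kg.
Tool frame: the origin (TCP) lies at the very end of the fingers, on their centre line; the grasp point (between the pads) lies 19 mm behind it (r.grip_point_offset is the distance from the TCP to the grasp point, in m); z points along the fingers, y is the line along which they close (so a half turn about z gives the same grasp; the last joint's range is limited). The gripper opens to 87 mm and grips with 3 to 60 N. Pads are 19 mm wide; open, the fingers measure 117 mm over their backs; the gripper's body (75 mm by 190 mm) begins 51 mm behind the grasp point.
Start: joints at [85.29, 22.042, 0.453, 0, -68.411, -14.817], TCP at [0.209, 0.589, 0.223] pointing down, gripper open.
Joint ranges: [-179.83, 179.83], [-69.29, 118.12], [-61.27, 80.66], [-181.25, 117.63], [-171.15, -9.14], [-177.46, 177.46]. Speed limits (degrees/s): [159.86, 159.86, 180, 180, 180, 180].

## Interface

Orientations are given as a 3x3 rotation matrix whose columns are the frame's x, y, z axes.
In Python, from station import r, cams gives the robot as it stands. The module is installed in compiled form; this text tells all that it offers.
- The arm moves only by the shell command python3 -m handwheel 'ROWS'. ROWS is JSON, a list that holds one entry, the list of rows, each a list of 7 numbers: the turn, a rotation vector about the tool's x, y, z in units of 6 degrees (1.0 is 6 degrees), then the shift along the tool's x, y, z in m, then the finger opening in m, from 0 to 0.087. In form: [[[ax, ay, az, x, y, z, jaw], ...]]. A call has 1 to 12 rows; each row shifts and turns the commanded pose from where the row before left it, along the tool's axes as they then stand; what a row does not reach is not made up. A row lasts 1/10 s, in which the tool goes at most 50 mm and 8.59 degrees, less where a joint would pass 70% of its speed; a pose out of reach is approached as far as the arm can. A call with a gripper value outside its range is refused whole. The fingers move at their own pace and stop on an object; the grip force is fixed at half the most. Time passes only in rows, so rows that do not move let the fingers close. It gives the time, the measured TCP pose, the force, the opening and the grip force at its end, in the units of the state.
- r.sense(): the state, without advancing time (a new reading comes with each control period).
- cams.capture(name): name is "scene" or "top" or "wrist"; returns the picture (384x512x3 uint8, red, green, blue); there is no depth.
- cams.get_calibration(name): a dict with "camera_matrix" (3x3 intrinsics, pixels), "rvec" (rotation vector, rad) and "tvec" (3), from world to camera coordinates, as OpenCV has them; the wrist camera has in their place "T_tool_cam" (4x4, takes a point from camera to tool coordinates, whose origin is the TCP and whose axes are the flange's). Camera axes: x right, y down, z forward; pixel columns grow to the right and rows downward; lengths in m; the calibration is good to about 2 mm. The wrist camera is an equidistant fisheye: a pixel r from the principal point sees the ray r / f radians off the axis. A picture is of the moment at which its call begins: read the wrist's pose just before it. get_calibration takes no time and is no camera call.
- r.finish_job(): hands the job in; it is judged then, once.
The state is a dict: "time_s": time; "joints": joint angles; "joint_velocities": joint speeds; "effort": joint torques, N m; "tcp_pos": TCP position; "ee_rot": TCP orientation; "wrist_force": force on the tool from outside, world axes, zero at the start; "moment": the same for the moment, N m; "gripper_width": opening from 0.0 (shut) to 1.0 (fully open); "gripper_force": force on a finger pad.
Only numpy, scipy, OpenCV 4.12 (cv2) and the standard library are available. Lean on these libraries where they do the work, as an engineer would, in place of code of your own. Each camera call takes 0.05 s, during which the arm holds its last target. There are 200 camera calls.

## Task

The speed knob has come off the disperser's controller: pick up the big black knob from the bench and put it on the controller's D-shaped spindle, feeling for the angle at which the flat lets it on, and press it down until it snaps fully home against the nut. Then turn it back to the zero mark of the scale, so the machine cannot start at speed, and let go. Go gently: do not ram or lean on the spindle, do not knock the controller, and leave the other things on the bench where they are.

Things in the scene. Friction and masses are not known exactly. Their poses are not given: they have to be found in the camera images.
- knob: The big black anodised aluminium control knob, fluted, a cylinder 46 mm in diameter and 36 mm tall, about 150 g, standing on the bench bore down, with a white line on top from centre to rim that carries on down its side. Origin: centre of its underside; z up; x points along the white line. It can be gripped across any diameter; grip its upper 15 mm.
- knob_bore (a point): End of the knob's bore, on its axis, 21 mm above its underside. The straight D-shaped bore opens below: 14.9 mm wide, with its flat 3.6 mm from the axis on the white line's side (knob +x). On the spindle it has about 0.4 mm of play all round, or about 0.13 rad either way in angle; let go after a turn, the knob settles back by about that. Axes as the knob's.
- knob_mark (a point): Point on the knob's white line, on its top face (36 mm above the underside), 20 mm from the knob's axis.
- controller: The disperser's speed controller, a grey steel box 250 mm wide (y), 170 mm deep (x), 85 mm tall, fixed on the bench, controls on top; its -x side is the worker's. Origin: centre of its underside; z up. On top: a round scale with nut and bare spindle, 55 mm from the centre towards +y, clear for 80 mm around; at the -y end an emergency stop button 24 mm tall, a display and a low switch.
- spindle_tip (a point): Upper end of the steel spindle, on its axis, 20 mm above knob_seat: an upright 14 mm rod with one flat, 3.2 mm from the axis. Axes as the controller's: the spindle's angle is NOT measured; it was left 0.5 to 2.1 rad up the scale, to be found by feel or seen. At a wrong angle the knob rests on the tip; turned there under a few newtons it does not turn the spindle.
- spindle_balls (a point): Point on the spindle's axis, 10 mm above knob_seat, at the height of two sprung balls in its sides that make the snap. At the right angle (within about 0.13 rad) the knob drops freely until its underside is 12 mm above the nut, needs about 8 to 14 N to pass the balls, slides lightly on down, and snaps in over the last 2 mm.
- knob_seat (a point): Point on the spindle's axis at the top of the nut, 95 mm above the bench: the knob's origin lies here when it is fully home. Axes as the controller's; it does not turn with the spindle. Forcing the knob onto spindle, nut or panel with more than 70 N (summed over all contacts, about 20 N of it the balls' own squeeze) spoils the bearing; a press of up to 25 N is safe.
- scale_zero (a point): Where knob_mark stands when the knob is home and set to zero: 20 mm from the spindle's axis towards the scale's longest line (worker's lower left), 36 mm above the nut. The scale runs clockwise from above: at v rad up the scale the flat, and the line of a fitted knob, point at 2.356 - v rad from the controller's +x axis. The spindle turns stiffly (0.1 N m) and stays; its stop is at v = -0.05.
- small_knob: Bystander: a smaller black knob of another device, 32 mm in diameter (40 mm over its foot), 20 mm tall, no D-bore. Origin: centre of its underside.
- tape_roll: Bystander: a roll of paper tape lying flat, 64 mm in diameter, 20 mm tall. Origin: centre of its underside.
- screwdriver: Bystander: a screwdriver 200 mm long, lying along its x. Origin: below its middle, on the bench.
- tub_large: Bystander: a white lidded tub 96 mm in diameter, 110 mm tall. Origin: centre of its underside.
- tub_small: Bystander: a white lidded tub 78 mm in diameter, 75 mm tall. Origin: centre of its underside.
- beaker: Bystander: an open white beaker 68 mm in diameter, 85 mm tall. Origin: centre of its underside.
- palette_knife: Bystander: a wooden-handled palette knife 240 mm long, lying along its x. Origin: below its middle, on the bench.
Things that resemble listed ones, but are neither listed nor needed, are in the scene too. What is shaped like the knob but blue or yellow is not meant.

How it is judged:
By the outcome, as a careful person would: the job done as asked, in the order asked, and still so for the second after the job is handed in, with the robot touching nothing.
It also fails if it takes over 72 s, if anything falls off the work surface, if the arm or the gripper's body presses on something with over 40 N, if the wrist force passes 120 N, or if a joint passes its speed limit or range.

## Working session

There is one attempt and no reset: what is moved stays moved. The work goes in short steps, Python scripts to look and compute and a shell command to move; the robot and the scene stay as the last step left them, time stands still between calls to the robot, and variables do not carry over. Pictures are saved under pics/ and viewed, at most 10 in all, crops included, and the job is handed in when it is done.

```bash
mkdir -p pics
cat > h.py <<'E'
import numpy as np,cv2
from station import r,cams
def ray(cam,uv):
    c=cams.get_calibration(cam);K=np.array(c["camera_matrix"],float);R=cv2.Rodrigues(np.array(c["rvec"],float))[0];t=np.array(c["tvec"],float).ravel()
    d=R.T@np.linalg.solve(K,np.array([uv[0],uv[1],1.]));return -R.T@t,d
def onz(cam,uv,z):
    o,d=ray(cam,uv);return o+d*(z-o[2])/d[2]
def proj(cam,p):
    c=cams.get_calibration(cam);return cv2.projectPoints(np.array(p,float).reshape(-1,1,3),np.array(c["rvec"],float),np.array(c["tvec"],float),np.array(c["camera_matrix"],float),None)[0].reshape(-1,2)
def wray(uv,s):
    c=cams.get_calibration("wrist");K=np.array(c["camera_matrix"],float);T=np.array(c["T_tool_cam"],float)
    m=np.array([(uv[0]-K[0,2])/K[0,0],(uv[1]-K[1,2])/K[1,1]]);th=np.hypot(*m);d=np.r_[m/max(th,1e-9)*np.sin(th),np.cos(th)]
    R=np.array(s["ee_rot"]);return R@T[:3,3]+np.array(s["tcp_pos"]),R@T[:3,:3]@d
def wonz(uv,s,z):
    o,d=wray(uv,s);return o+d*(z-o[2])/d[2]
def wproj(p,s):
    c=cams.get_calibration("wrist");K=np.array(c["camera_matrix"],float);T=np.array(c["T_tool_cam"],float)
    R=np.array(s["ee_rot"]);q=R.T@(np.array(p)-np.array(s["tcp_pos"]));q=T[:3,:3].T@(q-T[:3,3]);th=np.arctan2(np.hypot(q[0],q[1]),q[2]);u=q[:2]/np.hypot(q[0],q[1])*th
    return u[0]*K[0,0]+K[0,2],u[1]*K[1,1]+K[1,2]
def save(n,im): cv2.imwrite("pics/"+n+".png",im[:,:,::-1])
E
python3 - <<'E'
from h import *
s=r.sense();print(s)
a=cams.capture("top");b=cams.capture("scene")
w=cams.capture("wrist")
for n,i in zip("top scene wrist".split(),(a,b,w)): np.save(n,i)
save("top",cv2.resize(a,(800,600)));save("ws",cv2.resize(np.vstack([b,w]),(400,600)))
for c in ("top","scene","wrist"): print({k:np.round(v,3).tolist() for k,v in cams.get_calibration(c).items() if not isinstance(v,str)})
E
```

```text
{'time_s': 0.0, 'joints': array([ 8.52884536e+01,  2.20901129e+01,  3.80832317e-01, -2.88471588e-02,
       -6.84102082e+01, -1.48158073e+01]), 'joint_velocities': array([ 0.01603384, -0.01231148, -0.02322279, -0.06010482, -0.06007465,
       -0.0260225 ]), 'effort': array([ 3.32627615e-04, -3.90666711e+01,  1.87413329e+01,  4.22026277e+00,
        1.10638223e-02, -1.77083271e-04]), 'tcp_pos': array([0.20870065, 0.58849884, 0.22147398]), 'ee_rot': array([[ 9.42419942e-01, -3.34431227e-01, -6.37868539e-04],
       [-3.34431825e-01, -9.42417738e-01, -2.03992575e-03],
       [ 8.10762455e-05,  2.13579025e-03, -9.99997716e-01]]), 'wrist_force': array([-0.46019774, -0.18353983, -1.18791181]), 'moment': array([-0.03009444,  0.00019111,  0.02986363]), 'gripper_force': 0.0, 'gripper_width': 1.0045985469565994}
{'camera_matrix': [[376.955, 0.0, 255.883], [0.0, 376.955, 192.595], [0.0, 0.0, 1.0]], 'rvec': [2.161, -2.11, 0.197], 'tvec': [-0.055, 0.548, 1.131]}
{'camera_matrix': [[356.456, 0.0, 255.961], [0.0, 356.456, 196.824], [0.0, 0.0, 1.0]], 'rvec': [1.15, 2.213, -1.085], 'tvec': [0.35, -0.194, 1.448]}
{'camera_matrix': [[297.319, 0.0, 252.363], [0.0, 297.319, 189.277], [0.0, 0.0, 1.0]], 'T_tool_cam': [[-0.0, -0.965, -0.262, 0.073], [1.0, -0.0, 0.0, -0.001], [-0.0, -0.262, 0.965, -0.162], [0.0, 0.0, 0.0, 1.0]]}
```

View pics/top.png

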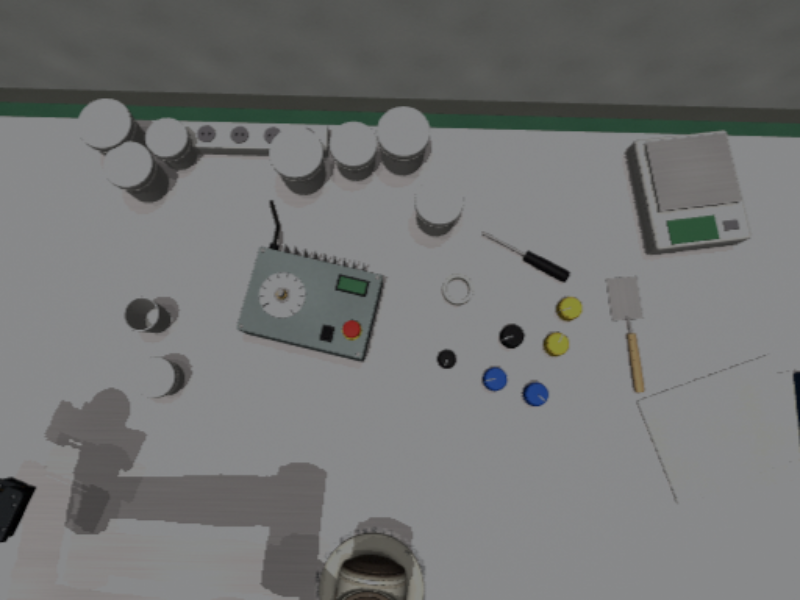

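View pics/ws.png

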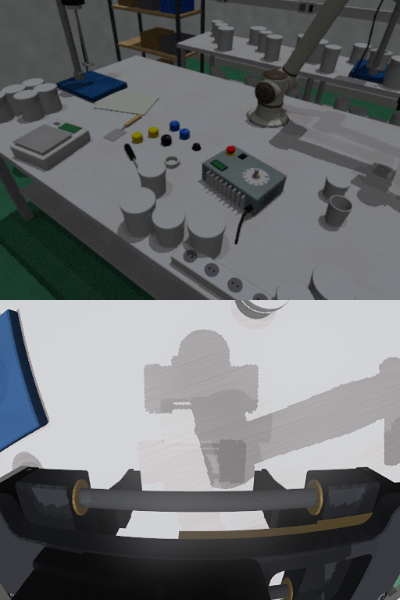

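The top view (800x600) shows two black knobs. The larger, at (512,336), has a white line and is the one I want. The smaller, at (447,359), is small_knob. The blue knobs (495,378) and (536,394) and the yellow ones (569,308) and (557,344) are decoys. The dial is at (282,295). I'll measure next and confirm the knob in a crop.

Run:
```python
from h import *
a=np.load("top.npy");g=a.max(2).astype(int)
def big(m,roi):
    x0,y0,x1,y1=roi;mm=np.zeros_like(m,np.uint8);mm[y0:y1,x0:x1]=m[y0:y1,x0:x1]
    c,_=cv2.findContours(mm,cv2.RETR_EXTERNAL,cv2.CHAIN_APPROX_NONE);return max(c,key=cv2.contourArea)
for n,roi,z in(("knob",(315,200,342,230),.02),("small",(276,220,296,240),.01)):
    c=big(g<70,roi);(u,v),rad=cv2.minEnclosingCircle(c);p=onz("top",(u,v),z);q=onz("top",(u+rad,v),z);print(n,u,v,rad,p,"radius",np.linalg.norm(p-q),np.hypot(*p[:2]))
# controller body (grey-green top face)
hsv=cv2.cvtColor(a,cv2.COLOR_RGB2HSV);print("box px",hsv[200,200],a[200,200],"bench",a[250,250])
b=a.astype(int)
x0,y0,x1,y1=150,156,248,232
m=(b[...,1]-b[...,0]>5)
c=big(m,(x0,y0,x1,y1));rc=cv2.minAreaRect(c);pts=cv2.boxPoints(rc)
P=np.array([onz("top",p,.085) for p in pts]);print("box",pts.round(1).tolist(),P.round(3).tolist(),P.mean(0),[np.linalg.norm(P[i]-P[i-1]).round(3) for i in range(4)])
# scale disc: light blob
m2=(g>110);m2=m2&(abs(b[...,0]-b[...,2])<40)
c2=big(m2,(162,170,200,208));(u,v),rad=cv2.minEnclosingCircle(c2);p=onz("top",(u,v),.086);print("scale",u,v,rad,p,np.linalg.norm(onz("top",(u+rad,v),.086)-p))
k1=cv2.resize(a[195:240,270:350],(800,450),interpolation=cv2.INTER_CUBIC)[:, :]
k2=cv2.resize(a[160:220,150:250],(500,300),interpolation=cv2.INTER_CUBIC)
sc=np.load("scene.npy");s=proj("scene",p)[0].astype(int);k3=cv2.resize(sc[s[1]-25:s[1]+25,s[0]-25:s[0]+25],(300,300),interpolation=cv2.INTER_CUBIC)
save("crop1",cv2.resize(np.vstack([k1,np.hstack([k2,k3])]),(800*600//750,600)))
```

```text
knob 327.23333740234375 215.0 7.830875873565674 [ 0.48750498 -0.27033343  0.02      ] radius 0.024946022104496177 0.5574417189245431
small 285.5 229.31817626953125 5.876578330993652 [ 0.43975232 -0.13896381  0.01      ] radius 0.018699061160743012 0.46118656476595105
box px [ 86  19 107] [ 99 107 106] bench [136 137 138]
box [[151.1999969482422, 210.39999389648438], [164.10000610351562, 156.6999969482422], [244.39999389648438, 176.0], [231.60000610351562, 229.6999969482422]] [[0.481, 0.27, 0.085], [0.647, 0.243, 0.085], [0.593, -0.005, 0.085], [0.429, 0.028, 0.085]] [0.53765691 0.1339358  0.085     ] [np.float64(0.248), np.float64(0.169), np.float64(0.254), np.float64(0.168)]
scale 180.8000030517578 188.60000610351562 15.880904197692871 [0.54916432 0.18559039 0.086     ] 0.047889840654450636
```

View pics/crop1.png

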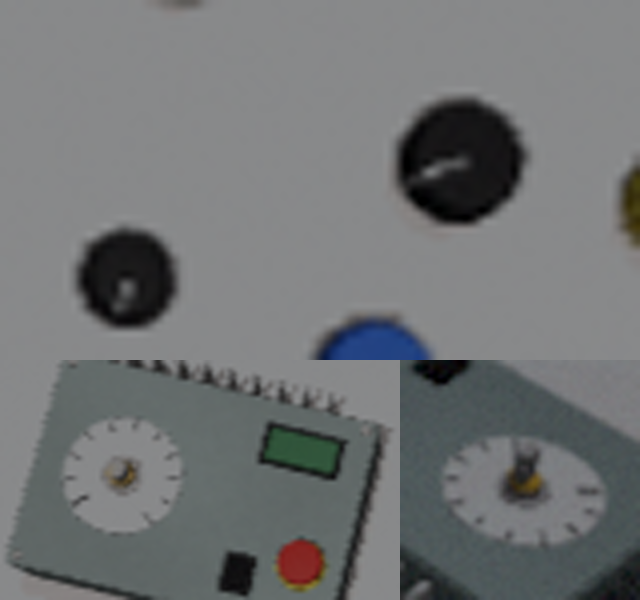

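The crop confirms it: the big knob at (462,160) has its line pointing left and slightly down, and measures about 46 mm. The smaller one is at (128,278). On the dial, the longest line points lower left at (80,500), and the spindle is at (122,474). The box dimensions check out at 0.169 x 0.25 m, and its yaw is about -12°. I'll move over the knob now.

```bash
python3 -m handwheel '[[[0,0,0,0.0275,0.0358,0,0.087],[0,0,0,0.0275,0.0358,0,0.087],[0,0,0,0.0275,0.0358,0,0.087],[0,0,0,0.0275,0.0358,0,0.087],[0,0,0,0.0275,0.0358,0,0.087],[0,0,0,0.0275,0.0358,0,0.087],[0,0,0,0.0275,0.0358,0,0.087],[0,0,0,0.0275,0.0358,0,0.087],[0,0,0,0.0275,0.0358,0,0.087],[0,0,0,0.0275,0.0358,0,0.087],[0,0,0,0.0275,0.0358,0,0.087],[0,0,0,0.0275,0.0358,0,0.087]]]'
python3 -m handwheel '[[[0,0,0,0.0275,0.0358,0,0.087],[0,0,0,0.0275,0.0358,0,0.087],[0,0,0,0.0275,0.0358,0,0.087],[0,0,0,0.0275,0.0358,0,0.087],[0,0,0,0.0275,0.0358,0.02,0.087],[0,0,0,0.0275,0.0358,0.02,0.087],[0,0,0,0.0275,0.0358,0.02,0.07],[0,0,0,0.0275,0.0358,0.02,0.07],[0,0,0,0,0,0,0.07],[0,0,0,0,0,0,0.07]]]'
python3 - <<'E'
from h import *
s=r.sense();w=cams.capture("wrist");print(s["joints"].round(1),s["tcp_pos"],s["ee_rot"].round(3).tolist())
np.save("w1",w);save("w1",w);print(wproj([.4875,-.2703,.036],s))
E
```

```text
time_s: 1.35
tcp_pos: [0.3763, 0.0721, 0.2228]
ee_rot: [[0.943, -0.334, 0.001], [-0.334, -0.943, 0.001], [0.0, -0.001, -1.0]]
wrist_force: [0.9, 0.7, -0.3]
gripper_width: 1.003
gripper_force: 0.0
time_s: 2.35
tcp_pos: [0.4872, -0.2704, 0.141]
ee_rot: [[0.942, -0.336, -0.003], [-0.336, -0.942, 0.001], [-0.003, 0.0, -1.0]]
wrist_force: [-0.4, 0.4, -0.7]
gripper_width: 0.816
gripper_force: 0.0
[-12.4  19.8 -15.7  -0.  -54.7  82.7] [ 0.48716366 -0.27040318  0.1410441 ] [[0.942, -0.336, -0.003], [-0.336, -0.942, 0.001], [-0.003, 0.0, -1.0]]
(np.float64(253.4539499638413), np.float64(188.74349786518266))
```

View pics/w1.png

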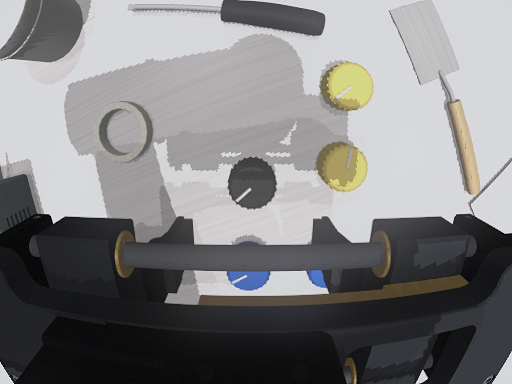

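The wrist view shows the knob at (252,183) with its line pointing down-left. The fingers are clear of the neighbours. I'll measure its centre and line.

Run:
```python
from h import *
s=r.sense();w=np.load("w1.npy");g=w.max(2)
roi=np.zeros_like(g);roi[150:215,220:285]=1
m=((g<100)&(roi>0)).astype(np.uint8)
m=cv2.morphologyEx(m,cv2.MORPH_OPEN,np.ones((3,3),np.uint8));c,_=cv2.findContours(m,0,1);c=max(c,key=cv2.contourArea)
(u,v),rad=cv2.minEnclosingCircle(c);print(u,v,rad,cv2.boundingRect(c))
k=wonz((u,v),s,.03);print("knob",k,"rad",np.linalg.norm(wonz((u+rad,v),s,.03)-k))
h=cv2.fillConvexPoly(np.zeros_like(g),cv2.convexHull(c),1);h=cv2.erode(h,np.ones((5,5)))
L=(g>120)&(h>0);ys,xs=np.nonzero(L);P=np.array([wonz((x,y),s,.036) for x,y in zip(xs,ys)])
print("n",len(P));q=P.mean(0);l=cv2.fitLine(P[:,:2].astype(np.float32),cv2.DIST_L2,0,.01,.01).ravel();d=l[:2]*np.sign((q-k)[:2]@l[:2])
print("line ang",np.degrees(np.arctan2(d[1],d[0])),"perp offs centre",np.cross(d,(k-q)[:2]), "from center",np.degrees(np.arctan2(*(q-k)[1::-1])), "maxr",np.linalg.norm((P-k)[:,:2],axis=1).max())
R=s["ee_rot"];print("shift tool",R.T@(k-s["tcp_pos"]))
```

```text
251.8323211669922 182.58688354492188 25.74327850341797 (228, 157, 48, 51)
knob [ 0.49247289 -0.26955491  0.03      ] rad 0.02453291062838117
n 60
line ang 112.86402918914052 perp offs centre -0.0018961697849630638 from center 121.92547292814358 maxr 0.020259723638690077
shift tool [ 0.00475456 -0.00175318  0.11215652]<stdin>:11: DeprecationWarning: Arrays of 2-dimensional vectors are deprecated. Use arrays of 3-dimensional vectors instead. (deprecated in NumPy 2.0)
```

```bash
python3 -m handwheel '[[[0,0,0,0.0026,-0.0011,0.03,0.07],[0,0,0,0,0,0.03,0.07],[0,0,0,0,0,0.03,0.07],[0,0,0,0,0,0.03,0.07],[0,0,0,0,0,0.011,0.07],[0,0,0,0,0,0,0.07],[0,0,0,0,0,0,0.035],[0,0,0,0,0,0,0.035],[0,0,0,0,0,0,0.035],[0,0,0,0,0,0,0.035],[0,0,0,0,0,0,0.035]]]'
python3 - <<'E'
from h import *
s=r.sense();w=cams.capture("wrist");print(s["joints"].round(1),s["tcp_pos"],s["ee_rot"].round(4).tolist(),s["moment"])
np.save("w2",w);save("w2",cv2.resize(w[120:300,130:380],(800,576),interpolation=cv2.INTER_CUBIC))
E
```

```text
time_s: 3.5
tcp_pos: [0.4913, -0.2698, 0.0126]
ee_rot: [[0.943, -0.334, 0.002], [-0.334, -0.943, -0.001], [0.002, 0.0, -1.0]]
wrist_force: [-0.7, 0.8, 5.9]
gripper_width: 0.522
gripper_force: 30.0
[-12.2  29.5 -22.7   0.  -37.7  82.7] [ 0.49129228 -0.26978674  0.01262875] [[0.9425, -0.3341, 0.0015], [-0.3341, -0.9425, -0.0007], [0.0017, 0.0001, -1.0]] [ 0.12905281  0.2733914  -0.05084533]
```

View pics/w2.png

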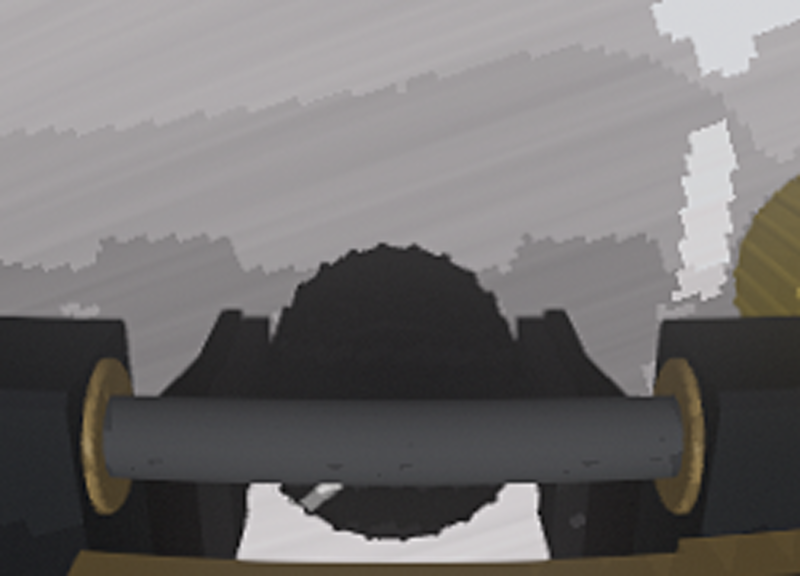

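The knob is gripped, at 45.4 mm between the pads. It spans rows 245–540 of the crop, and its line end shows at about (320,495). Next: the knob's offset and line angle in the tool frame, plus the sensor noise.

```bash
cat > off.py <<'E'
from h import *
def tool(uv,ztool):
    s={"tcp_pos":np.zeros(3),"ee_rot":np.eye(3)};return wonz(uv,s,ztool)
f=.3125;P=lambda x,y:(130+(x+.5)*f-.5,120+(y+.5)*f-.5)
s=r.sense()
for zb in (.0105,.0126):  # bench below TCP
    a=tool(P(395,245),zb);b=tool(P(393,540),zb-.036);l=tool(P(308,508),zb-.036);l2=tool(P(340,486),zb-.036);print(zb,a,b,"cx",a[0]-.023,b[0]+.023,"line",l,l2)
E
python3 off.py
python3 - <<'E'
from h import *
for i in range(3):
    s=r.sense();print(s["time_s"],s["tcp_pos"],s["wrist_force"],s["moment"])
    cams.capture("wrist")
E
```

```text
0.0105 [ 0.0214137  -0.00084781  0.0105    ] [-0.0205838  -0.00125316 -0.0255    ] cx -0.0015863008903067924 0.0024162027049361087 line [-0.01413752 -0.01554456 -0.0255    ] [-0.00967292 -0.01004167 -0.0255    ]
0.0126 [ 0.02079041 -0.00084157  0.0126    ] [-0.02201613 -0.0012515  -0.0234    ] cx -0.0022095948563730997 0.0009838671702775484 line [-0.01547086 -0.01576237 -0.0234    ] [-0.0109377  -0.01017497 -0.0234    ]
3.55 [ 0.49127105 -0.26977001  0.01262505] [-0.59729436 -0.31725167  5.77637371] [ 0.10208366  0.26968914 -0.04142937]
3.6 [ 0.49128916 -0.26976351  0.012621  ] [-1.54253783  0.42983175  6.50106171] [ 0.09351117  0.29722892 -0.01181777]
3.65 [ 0.4912917  -0.26977     0.01261463] [-0.8632008   1.30585261  6.2166963 ] [ 0.12951469  0.31830163 -0.02157869]
```

```bash
python3 -m handwheel '[[[0,0,0,0,0,-0.01,0.035],[0,0,0,0,0,-0.035,0.035],[0,0,0,0,0,-0.04,0.035],[0,0,0,0,0,-0.04,0.035],[0,0,0,0,0,-0.04,0.035],[0,0,0,0,0,-0.04,0.035]]]'
python3 -m handwheel '[[[0,0,0,-0.0115,-0.0374,0,0.035],[0,0,0,-0.0115,-0.0374,0,0.035],[0,0,0,-0.0115,-0.0374,0,0.035],[0,0,0,-0.0115,-0.0374,0,0.035],[0,0,0,-0.0115,-0.0374,0,0.035],[0,0,0,-0.0115,-0.0374,0,0.035],[0,0,0,-0.0115,-0.0374,0,0.035],[0,0,0,-0.0115,-0.0374,0,0.035],[0,0,0,-0.0115,-0.0374,0,0.035],[0,0,0,-0.0115,-0.0374,0,0.035],[0,0,0,-0.0115,-0.0374,0,0.035],[0,0,0,-0.0115,-0.0374,0,0.035]]]'
python3 -m handwheel '[[[0,0,0,0,0,0,0.035],[0,0,0,0,0,0,0.035],[0,0,0,0,0,0,0.035]]]'
python3 - <<'E'
from h import *
s=r.sense();w=cams.capture("wrist");print(s["joints"].round(1),s["tcp_pos"],s["ee_rot"].round(4).tolist(),s["moment"])
np.save("w3",w);np.save("w3s",np.vstack([s["tcp_pos"],s["ee_rot"]]))
u=np.array(wproj([.549,.187,.1],s));print(u);x,y=u.astype(int)
save("w3",np.vstack([cv2.resize(w[y-30:y+30,x-80:x+80],(800,300),interpolation=cv2.INTER_CUBIC),cv2.resize(w[160:300,80:430],(750,300))[:,:].copy() if 0 else cv2.resize(w[160:300,70:443],(800,300))]))
E
```

```text
time_s: 4.3
tcp_pos: [0.4899, -0.2691, 0.2182]
ee_rot: [[0.942, -0.335, -0.001], [-0.335, -0.942, 0.001], [-0.001, -0.001, -1.0]]
wrist_force: [0.7, -1.0, -1.4]
gripper_width: 0.52
gripper_force: 30.0
time_s: 5.5
tcp_pos: [0.5099, 0.2011, 0.2165]
ee_rot: [[0.942, -0.334, -0.001], [-0.334, -0.942, -0.0], [-0.001, 0.0, -1.0]]
wrist_force: [0.5, -0.6, -1.1]
gripper_width: 0.515
gripper_force: 30.0
time_s: 5.8
tcp_pos: [0.5102, 0.1989, 0.2163]
ee_rot: [[0.942, -0.335, -0.001], [-0.335, -0.942, -0.0], [-0.001, 0.001, -1.0]]
wrist_force: [0.8, -0.5, -2.2]
gripper_width: 0.52
gripper_force: 30.0
[ 38.3  14.8 -11.   -0.  -64.2  32.2] [0.51017527 0.19889181 0.21633262] [[0.9423, -0.3349, -0.0011], [-0.3349, -0.9423, -0.0005], [-0.0009, 0.0008, -1.0]] [-0.00575844  0.02180864  0.0049819 ]
[251.67361665 144.46211827]
```

View pics/w3.png

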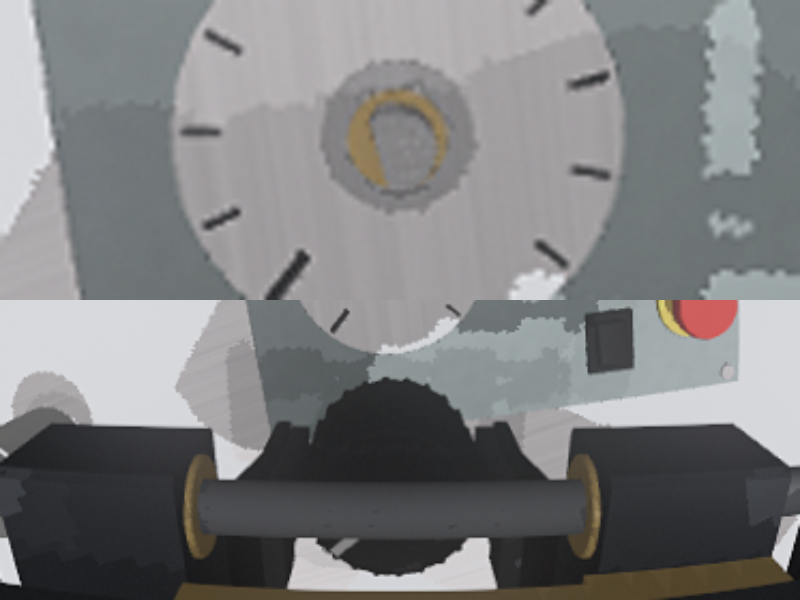

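The wrist view is clear. The spindle is at crop (398,138) with its flat on the left edge, from (372,110) to (385,190). The zero line is at (290,275), and the nut spans x 321–477 and y 60–212. From this the flat points to about 80° world and zero to about 122°. Now the precise offsets.

```bash
cat > m.py <<'E'
from h import *
A=np.load("w3s.npy");s={"tcp_pos":A[0],"ee_rot":A[1:]}
w=np.load("w3.npy");P=lambda x,y:(171+(x+.5)/5-.5,114+(y+.5)/5-.5)
T=lambda x,y,z:s["ee_rot"].T@(wonz(P(x,y),s,z)-s["tcp_pos"])
def circ(pts,z):
    Q=np.array([T(x,y,z)[:2] for x,y in pts]);M=np.c_[2*Q,np.ones(len(Q))];q=np.linalg.lstsq(M,(Q**2).sum(1),rcond=None)[0];return q[:2],np.sqrt(q[2]+q[:2]@q[:2])
# nut mask: grey disc, crop space
big=cv2.resize(w[114:174,171:331],(800,300),interpolation=cv2.INTER_CUBIC).astype(int)
hsv=cv2.cvtColor(big.astype(np.uint8),cv2.COLOR_RGB2HSV)
print([ (x,big[137,x].tolist()) for x in (250,335,360,410,440,460,520)])
m=((big.max(2)<158)|(hsv[...,1]>70)).astype(np.uint8);z=np.zeros_like(m);z[45:225,310:490]=m[45:225,310:490]
c=max(cv2.findContours(z,0,1)[0],key=cv2.contourArea)[:,0];print("nut",cv2.boundingRect(c),[ (zz,*circ(c,zz)) for zz in (.087,.095)])
b=((hsv[...,1]>70)).astype(np.uint8);z=np.zeros_like(b);z[80:205,335:460]=b[80:205,335:460]
c=max(cv2.findContours(z,0,1)[0],key=cv2.contourArea);h=cv2.convexHull(c)[:,0];print("brass",cv2.boundingRect(c),circ(h,.095))
R=s["ee_rot"]
for n,pa,pb,zz in(("flat",(372,112),(385,188),.115),("zero",(272,298),(307,254),.086)):
    d=(R@(T(*pb,zz)-T(*pa,zz)));print(n,np.degrees(np.arctan2(d[1],d[0])))
arc=[(432,135),(425,115),(410,105),(390,103)];print("tip arc/flat",[T(*p,.115)[:2].round(4).tolist() for p in arc+[(372,112),(385,188)]])
# zero direction from nut centre
E
python3 m.py
```

```text
[(250, [160, 157, 159]), (335, [131, 130, 131]), (360, [146, 128, 91]), (410, [133, 131, 133]), (440, [139, 119, 83]), (460, [131, 129, 131]), (520, [160, 156, 158])]
nut (318, 59, 163, 158) [(0.087, array([ 0.0426109 , -0.00341064]), np.float64(0.015354751107378295)), (0.095, array([ 0.04343618, -0.00335446]), np.float64(0.01493337759767779))]
brass (349, 91, 97, 94) (array([ 0.04305838, -0.00352708]), np.float64(0.009277573524903047))
flat 169.8523496297968
zero -58.32672526548389
tip arc/flat [[0.0459, 0.0029], [0.0494, 0.0016], [0.0512, -0.001], [0.0516, -0.0046], [0.05, -0.0078], [0.0363, -0.0055]]
```

```bash
python3 -m handwheel '[[[0,0,0,0.022,-0.0012,0,0.035],[0,0,0,0.022,-0.0012,0,0.035],[0,0,1.13,0,0,0,0.035],[0,0,1.13,0,0,0.01,0.035],[0,0,1.13,0,0,0.02,0.035],[0,0,1.13,0,0,0.02,0.035],[0,0,1.13,0,0,0.02,0.035],[0,0,0,0,0,0.010,0.035],[0,0,0,0,0,0,0.035],[0,0,0,0,0,0,0.035]]]'
python3 - <<'E'
from h import *
s=r.sense();w=cams.capture("wrist");print(s["tcp_pos"],np.degrees(np.arctan2(s["ee_rot"][1,0],s["ee_rot"][0,0])),s["wrist_force"],s["moment"])
np.save("w4",w);save("w4",np.vstack([cv2.resize(w[80:230,130:380],(750,450),interpolation=cv2.INTER_CUBIC),cv2.resize(w[265:300,190:315],(750,150))]))
E
```

```text
time_s: 6.85
tcp_pos: [0.5536, 0.187, 0.1374]
ee_rot: [[0.597, -0.802, 0.001], [-0.802, -0.597, 0.0], [0.001, -0.001, -1.0]]
wrist_force: [0.6, -0.4, -0.7]
gripper_width: 0.519
gripper_force: 30.0
[0.55358882 0.18697224 0.13737394] -53.355461873937124 [ 0.62763527 -0.37049735 -0.6748173 ] [ 0.0714938   0.00991977 -0.00645332]
```

View pics/w4.png

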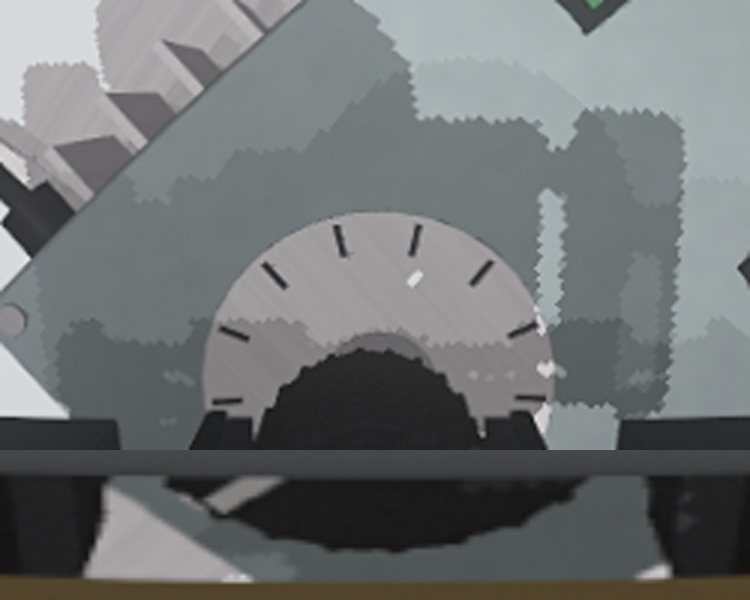

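The scale is visible around the held knob: disc edges at x 203 and 553, knob top at (375,350). I'll fit the scale circle in both wrist views. The tool rotated between them, so the camera bias can be separated from the spindle's position.

```bash
cat > m2.py <<'E'
from h import *
A=np.load("w3s.npy");s3={"tcp_pos":A[0],"ee_rot":A[1:]};s4=r.sense()
def fit(w,s,box):
    b=cv2.GaussianBlur(w,(3,3),0).astype(int);x0,y0,x1,y1=box
    m=((b[...,0]-b[...,1]>-3)&(b.max(2)>95)).astype(np.uint8);z=np.zeros_like(m);z[y0:y1,x0:x1]=m[y0:y1,x0:x1]
    c=max(cv2.findContours(z,0,1)[0],key=cv2.contourArea);h=c[:,0].astype(float)
    Q=np.array([(s["ee_rot"].T@(wonz(p,s,.086)-s["tcp_pos"]))[:2] for p in h]);k=(h[:,0]>x0+1)&(h[:,0]<x1-2)&(h[:,1]<y1-2)&(h[:,1]>y0+1);Q=Q[k]
    keep=np.ones(len(Q),bool)
    q0=Q.mean(0)
    for i in range(25):
        M=np.c_[2*Q[keep],np.ones(keep.sum())];q=np.linalg.lstsq(M,(Q[keep]**2).sum(1),rcond=None)[0];R=np.sqrt(q[2]+q[:2]@q[:2]);e=np.linalg.norm(Q-q[:2],axis=1)-R
        # outer boundary only: drop inward outliers
        t=max(.0008,np.percentile(abs(e[keep]),85));keep=abs(e)<t
    return q[:2],R,keep.sum(),len(Q),abs(e[keep]).mean()
f3=fit(np.load("w3.npy"),s3,(196,105,305,195));f4=fit(np.load("w4.npy"),s4,(192,145,322,212));print(f3);print(f4)
R3,R4=s3["ee_rot"][:2,:2],s4["ee_rot"][:2,:2]
# W = tcp+R(m-b)
M=np.block([[np.eye(2),R3],[np.eye(2),R4]]);y=np.r_[s3["tcp_pos"][:2]+R3@f3[0],s4["tcp_pos"][:2]+R4@f4[0]]
x=np.linalg.solve(M,y);print("W",x[:2],"bias",x[2:],"naive",y,"tool rel",R4.T@(x[:2]-s4["tcp_pos"][:2]))
E
python3 m2.py
```

```text
(array([ 0.0422318 , -0.00400304]), np.float64(0.044590890575428144), np.int64(183), 195, np.float64(0.0002734594163705782))
(array([-0.00213712,  0.00081114]), np.float64(0.04495489944648138), np.int64(170), 234, np.float64(0.00019500156157184804))
W [0.55156728 0.18756294] bias [-0.00056411 -0.00081647] naive [0.55130917 0.18852118 0.55188581 0.18850282] tool rel [-0.001573    0.00162761]
```

```bash
python3 -m handwheel '[[[0,0,0,-0.0016,0.0016,0,0.035],[0,0,0,0,0,0.004,0.035],[0,0,0,0,0,0.004,0.035],[0,0,0,0,0,0,0.035],[0,0,0,0,0,0,0.035]]]'
python3 -m handwheel '[[[0,0,0,0,0,0.001,0.035],[0,0,0,0,0,0.001,0.035],[0,0,0,0,0,0,0.035]]]'
python3 -c "
from h import *
s=r.sense();print(s['tcp_pos'],s['wrist_force'],s['moment'])"
```

```text
time_s: 7.4
tcp_pos: [0.5507, 0.1876, 0.1284]
ee_rot: [[0.596, -0.803, -0.0], [-0.803, -0.596, -0.0], [0.0, 0.0, -1.0]]
wrist_force: [0.1, -0.6, -1.4]
gripper_width: 0.517
gripper_force: 30.0
time_s: 7.7
tcp_pos: [0.551, 0.1877, 0.1275]
ee_rot: [[0.596, -0.803, 0.001], [-0.803, -0.596, 0.0], [0.0, -0.001, -1.0]]
wrist_force: [-1.5, -0.1, 3.5]
gripper_width: 0.523
gripper_force: 30.0
[0.5510141  0.18773423 0.12746531] [-1.54692098 -0.05651278  3.47426946] [ 0.03251735  0.50408779 -0.04185727]
```

```bash
f(){ egrep 'tcp_pos|wrist_f' | tr '\n' ' '; echo; }
python3 -m handwheel '[[[0,0,0,0.0003,-0.0004,0,0.035],[0,0,0,0,0,0,0.035]]]' | f
python3 -m handwheel '[[[0,0,0,0.0003,-0.0004,0,0.035],[0,0,0,0,0,0,0.035]]]' | f
python3 -m handwheel '[[[0,0,0,0.0003,-0.0004,0,0.035],[0,0,0,0,0,0,0.035]]]' | f
```

```text
tcp_pos: [0.5512, 0.1876, 0.1274] wrist_force: [-2.5, 0.6, 5.9] 
tcp_pos: [0.5517, 0.1876, 0.1274] wrist_force: [-2.7, -0.2, 5.0] 
tcp_pos: [0.5522, 0.1875, 0.1274] wrist_force: [-3.2, 1.1, 4.8]
```

```bash
f(){ egrep 'tcp_pos|wrist_f' | tr '\n' ' '; echo; }
python3 -m handwheel '[[[0,0,0,0.0004,0.0003,0,0.035],[0,0,0,0,0,0,0.035]]]' | f
python3 -m handwheel '[[[0,0,0,0.0004,0.0003,0,0.035],[0,0,0,0,0,0,0.035]]]' | f
python3 -m handwheel '[[[0,0,0,0.0003,-0.0004,0,0.035],[0,0,0,0,0,0,0.035]]]' | f
```

```text
tcp_pos: [0.5524, 0.1874, 0.1274] wrist_force: [-2.9, 0.4, 4.8] 
tcp_pos: [0.5527, 0.1871, 0.1274] wrist_force: [-2.1, 0.9, 4.7] 
tcp_pos: [0.553, 0.1869, 0.1273] wrist_force: [-2.0, 0.1, 6.1]
```

```bash
f(){ egrep 'tcp_pos|wrist_f' | tr '\n' ' '; echo; }
python3 -m handwheel '[[[0,0,-0.6,0,0,0,0.035],[0,0,0,0,0,0,0.035]]]' | f
python3 -m handwheel '[[[0,0,-0.6,0,0,0,0.035],[0,0,0,0,0,0,0.035]]]' | f
python3 -m handwheel '[[[0,0,-0.6,0,0,0,0.035],[0,0,0,0,0,0,0.035]]]' | f
python3 -m handwheel '[[[0,0,1.2,0,0,0,0.035],[0,0,1.2,0,0,0,0.035],[0,0,0,0,0,0,0.035]]]' | f
python3 -m handwheel '[[[0,0,0.6,0,0,0,0.035],[0,0,0,0,0,0,0.035]]]' | f
python3 -m handwheel '[[[0,0,0.6,0,0,0,0.035],[0,0,0,0,0,0,0.035]]]' | f
```

```text
tcp_pos: [0.5531, 0.187, 0.1273] wrist_force: [-2.0, 1.3, 5.7] 
tcp_pos: [0.5532, 0.187, 0.1273] wrist_force: [-1.3, 0.2, 4.5] 
tcp_pos: [0.5533, 0.187, 0.1273] wrist_force: [-0.7, 0.9, 4.4] 
tcp_pos: [0.5537, 0.1865, 0.1274] wrist_force: [-1.1, -1.1, 5.5] 
tcp_pos: [0.5538, 0.1864, 0.1274] wrist_force: [-0.1, -0.5, 5.3] 
tcp_pos: [0.5538, 0.1863, 0.1274] wrist_force: [-0.4, -0.2, 4.6]
```

No drop at any angle here, so I need the axis more precisely. I'll lift and take a second wrist view 90° from w3 with the same geometry, so the height and camera biases cancel feature by feature.

```bash
python3 -m handwheel '[[[0,0,0,0,0,-0.019,0.035],[0,0,0,0,0,-0.035,0.035],[0,0,1.25,0,0,-0.035,0.035],[0,0,1.25,0,0,0,0.035],[0,0,1.25,0,0,0,0.035],[0,0,1.25,0,0,0,0.035],[0,0,1.25,0,0,0,0.035],[0,0,1.25,-0.022,0,0,0.035],[0,0,0,-0.022,0,0,0.035],[0,0,0,0,0,0,0.035],[0,0,0,0,0,0,0.035],[0,0,0,0,0,0,0.035]]]'
python3 - <<'E'
from h import *
s=r.sense();w=cams.capture("wrist")
np.save("w5",w);np.save("w5s",np.vstack([s["tcp_pos"],s["ee_rot"]]))
save("w5",np.vstack([cv2.resize(w[114:174,171:331],(800,300),interpolation=cv2.INTER_CUBIC),cv2.resize(w[190:300,190:315],(341*2,300),interpolation=cv2.INTER_CUBIC)[:, :].copy() if 0 else cv2.resize(w[190:300,110:403],(800,300),interpolation=cv2.INTER_CUBIC)]))
E
```

```text
time_s: 11.4
tcp_pos: [0.564, 0.2282, 0.2147]
ee_rot: [[-0.33, -0.944, -0.001], [-0.944, 0.33, -0.001], [0.001, 0.001, -1.0]]
wrist_force: [-1.0, -0.5, -1.4]
gripper_width: 0.52
gripper_force: 30.0
```

View pics/w5.png

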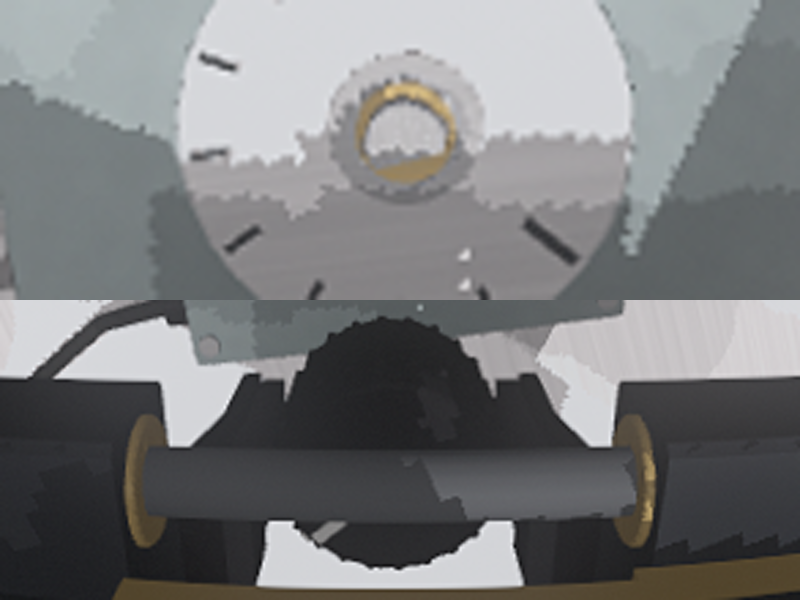

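The second view shows the tip's D at crop (406,140), with its flat at the bottom edge pointing to about 80° again, so the angle is confirmed. The nut is centred at about (408,127). Next I'll solve the axis for each feature from the two views.

```bash
cat > m3.py <<'E'
from h import *
S=[]
for n in("w3s","w5s"):
    A=np.load(n+".npy");S.append({"tcp_pos":A[0],"ee_rot":A[1:]})
P=lambda x,y:(171+(x+.5)/5-.5,114+(y+.5)/5-.5)
T=lambda i,p,z:(S[i]["ee_rot"].T@(wonz(P(*p),S[i],z)-S[i]["tcp_pos"]))[:2]
for n,a,b,z in(("tip",(395.5,145),(406.5,140),.115),("nut",(399,136.5),(408,127.5),.095),("brass",(397.5,139),(406,131.5),.095),("disc x",(398.5,136),(404.5,130),.086)):
    m=[T(0,a,z),T(1,b,z)];R=[s["ee_rot"][:2,:2] for s in S]
    M=np.block([[np.eye(2),R[0]],[np.eye(2),R[1]]]);y=np.r_[S[0]["tcp_pos"][:2]+R[0]@m[0],S[1]["tcp_pos"][:2]+R[1]@m[1]]
    x=np.linalg.solve(M,y);print(n,"W",x[:2].round(4),"bias",x[2:].round(4),"naive",y.round(4))
print(S[1]["tcp_pos"],S[1]["ee_rot"].round(4).tolist())
# knob in tool frame from w5 second crop: scale 2.73
Q=lambda x,y:(110+(x+.5)*293/800-.5,190+(y+.5)*110/300-.5)
t=lambda uv,z:wonz(uv,{"tcp_pos":np.zeros(3),"ee_rot":np.eye(3)},z)
print("knob",t(Q(392,20),.0126),t(Q(391,267),-.0234),"line end",t(Q(316,239),-.0234),t(Q(340,222),-.0234),"sides",t(Q(290,80),.0),t(Q(492,80),.0))
E
python3 m3.py
```

```text
tip W [0.5505 0.1874] bias [-0.0002 -0.0008] naive [0.5506 0.1883 0.5514 0.1874]
nut W [0.5501 0.187 ] bias [-0.0004 -0.0008] naive [0.55   0.1879 0.551  0.1872]
brass W [0.5503 0.1871] bias [-0.0011 -0.001 ] naive [0.5496 0.1884 0.5516 0.1878]
disc x W [0.5506 0.1869] bias [-0.0018 -0.001 ] naive [0.5493 0.1884 0.5521 0.1882]
[0.56398707 0.2282148  0.21473003] [[-0.3302, -0.9439, -0.0014], [-0.9439, 0.3302, -0.0008], [0.0012, 0.0011, -1.0]]
knob [ 0.01780248 -0.00067884  0.0126    ] [-0.02391877 -0.00096543 -0.0234    ] line end [-0.01723407 -0.01593645 -0.0234    ] [-0.01314212 -0.01102332 -0.0234    ] sides [ 0.00808245 -0.02260478  0.        ] [0.00806046 0.02075931 0.        ]
```

```bash
cat > m4.py <<'E'
from h import *
exec(open("m2.py").read().split("f3=")[0].split("\n",2)[2])
ld=lambda n:(lambda A:{"tcp_pos":A[0],"ee_rot":A[1:]})(np.load(n+".npy"))
s3,s5=ld("w3s"),ld("w5s")
c,sn=.5968,.8024
f3=fit(np.load("w3.npy"),s3,(196,105,305,195));f5=fit(np.load("w5.npy"),s5,(196,105,305,195));print(f3,f5)
R=[s["ee_rot"][:2,:2] for s in(s3,s5)];M=np.block([[np.eye(2),R[0]],[np.eye(2),R[1]]]);y=np.r_[s3["tcp_pos"][:2]+R[0]@f3[0],s5["tcp_pos"][:2]+R[1]@f5[0]]
print(np.linalg.solve(M,y),y)
# edge profiles to check centre of nut & disc, along column & row through centre
for n in("w3","w5"):
    w=np.load(n+".npy").astype(int);print(n,[(v,w[v,251].tolist()) for v in range(118,164,1) if v%1==0 and (v<132 or v>150)])
E
python3 m4.py
```

```text
(array([ 0.04076045, -0.0034849 ]), np.float64(0.044587632460497115), np.int64(183), 195, np.float64(0.00027374327032741384)) (array([ 0.04129854, -0.001889  ]), np.float64(0.044162457541271), np.int64(187), 194, np.float64(0.00030154741495670446))
[ 0.55098376  0.18736812 -0.00155087 -0.00067732] [0.54974926 0.18852568 0.55213514 0.1886084 ]
w3 [(118, [183, 179, 181]), (119, [182, 179, 180]), (120, [182, 179, 179]), (121, [182, 178, 180]), (122, [182, 179, 180]), (123, [181, 178, 179]), (124, [182, 179, 180]), (125, [176, 173, 175]), (126, [139, 137, 138]), (127, [151, 149, 151]), (128, [150, 148, 150]), (129, [151, 149, 151]), (130, [144, 143, 145]), (131, [122, 118, 115]), (151, [136, 134, 136]), (152, [106, 104, 106]), (153, [111, 110, 112]), (154, [131, 129, 131]), (155, [130, 129, 130]), (156, [158, 156, 158]), (157, [165, 162, 163]), (158, [164, 160, 162]), (159, [164, 161, 162]), (160, [164, 162, 163]), (161, [164, 161, 162]), (162, [164, 160, 162]), (163, [163, 160, 161])]
w5 [(118, [214, 215, 219]), (119, [213, 215, 219]), (120, [213, 215, 218]), (121, [214, 215, 219]), (122, [214, 216, 219]), (123, [215, 216, 220]), (124, [204, 204, 207]), (125, [189, 186, 189]), (126, [192, 190, 192]), (127, [193, 191, 193]), (128, [174, 174, 175]), (129, [128, 129, 133]), (130, [163, 150, 136]), (131, [200, 176, 125]), (151, [134, 133, 138]), (152, [110, 109, 112]), (153, [112, 112, 113]), (154, [111, 110, 112]), (155, [138, 135, 138]), (156, [136, 134, 136]), (157, [135, 133, 135]), (158, [137, 134, 136]), (159, [139, 136, 138]), (160, [137, 135, 137]), (161, [136, 134, 136]), (162, [136, 134, 136]), (163, [136, 135, 136])]
```

```bash
for i in 1 2; do python3 -c "
from h import *
for i in range(2): c=cams.get_calibration('wrist');print(np.round(np.r_[np.array(c['T_tool_cam'])[:3].ravel(),np.array(c['camera_matrix'])[0]],5))
"; done; python3 m4.py | head -2; cat h.py | sed -n 12,14p; sed -n 1,4p m2.py
```

```text
[-1.1000000e-04 -9.6535000e-01 -2.6096000e-01  6.9990000e-02
  1.0000000e+00 -2.9000000e-04  6.7000000e-04 -1.3500000e-03
 -7.2000000e-04 -2.6096000e-01  9.6535000e-01 -1.6225000e-01
  2.9731864e+02  0.0000000e+00  2.5236320e+02]
[-1.1000000e-04 -9.6535000e-01 -2.6096000e-01  6.9990000e-02
  1.0000000e+00 -2.9000000e-04  6.7000000e-04 -1.3500000e-03
 -7.2000000e-04 -2.6096000e-01  9.6535000e-01 -1.6225000e-01
  2.9731864e+02  0.0000000e+00  2.5236320e+02]
[-1.1000000e-04 -9.6535000e-01 -2.6096000e-01  6.9990000e-02
  1.0000000e+00 -2.9000000e-04  6.7000000e-04 -1.3500000e-03
 -7.2000000e-04 -2.6096000e-01  9.6535000e-01 -1.6225000e-01
  2.9731864e+02  0.0000000e+00  2.5236320e+02]
[-1.1000000e-04 -9.6535000e-01 -2.6096000e-01  6.9990000e-02
  1.0000000e+00 -2.9000000e-04  6.7000000e-04 -1.3500000e-03
 -7.2000000e-04 -2.6096000e-01  9.6535000e-01 -1.6225000e-01
  2.9731864e+02  0.0000000e+00  2.5236320e+02]
(array([ 0.04076045, -0.0034849 ]), np.float64(0.044587632460497115), np.int64(183), 195, np.float64(0.00027374327032741384)) (array([ 0.04129854, -0.001889  ]), np.float64(0.044162457541271), np.int64(187), 194, np.float64(0.00030154741495670446))
[ 0.55098376  0.18736812 -0.00155087 -0.00067732] [0.54974926 0.18852568 0.55213514 0.1886084 ]
    m=np.array([(uv[0]-K[0,2])/K[0,0],(uv[1]-K[1,2])/K[1,1]]);th=np.hypot(*m);d=np.r_[m/max(th,1e-9)*np.sin(th),np.cos(th)]
    R=np.array(s["ee_rot"]);return R@T[:3,3]+np.array(s["tcp_pos"]),R@T[:3,:3]@d
def wonz(uv,s,z):
from h import *
A=np.load("w3s.npy");s3={"tcp_pos":A[0],"ee_rot":A[1:]};s4=r.sense()
def fit(w,s,box):
    b=cv2.GaussianBlur(w,(3,3),0).astype(int);x0,y0,x1,y1=box
```

The calibration's tool-x offset differs from the earlier read, but the two-view solutions cancel it. The axis comes out at W ≈ (0.5507, 0.1873). The knob sits about 2 mm off the TCP in tool -x, by both the in-hand silhouette and the top camera corrected for its spindle bias. So the TCP target at yaw -53.5° is (0.5519, 0.1857).

```bash
python3 -m handwheel '[[[0,0,0,0.022,-0.0013,0,0.035],[0,0,0,0.0221,-0.0013,0,0.035],[0,0,-1.33,0,0,0.012,0.035],[0,0,-1.33,0,0,0.012,0.035],[0,0,-1.33,0,0,0.012,0.035],[0,0,-1.33,0,0,0.012,0.035],[0,0,-1.33,0,0,0.012,0.035],[0,0,-1.33,0,0,0.012,0.035],[0,0,-1.33,0,0,0.010,0.035],[0,0,0,0,0,0,0.035],[0,0,0,0,0,0,0.035],[0,0,0,0,0,0,0.035]]]'
python3 -c "
from h import *
s=r.sense();R=s['ee_rot'];print(s['tcp_pos'],np.degrees(np.arctan2(R[1,0],R[0,0])),'shift',R.T@(np.array([.5519,.1857,s['tcp_pos'][2]])-s['tcp_pos']))"
```

```text
time_s: 12.65
tcp_pos: [0.5528, 0.1863, 0.1344]
ee_rot: [[0.595, -0.804, 0.001], [-0.804, -0.595, 0.001], [0.0, -0.002, -1.0]]
wrist_force: [0.5, -0.4, -1.2]
gripper_width: 0.522
gripper_force: 30.0
[0.55280206 0.18634148 0.13442162] -53.493312261780545 shift [-2.10348190e-05  1.10669322e-03 -1.68235315e-06]
```

```bash
f(){ egrep 'tcp_pos|wrist_f' | tr '\n' ' '; echo; }
python3 -m handwheel '[[[0,0,0,0,0.0011,0.003,0.035],[0,0,0,0,0,0.0025,0.035],[0,0,0,0,0,0,0.035]]]' | f
python3 -m handwheel '[[[0,0,0,0,0,0.001,0.035],[0,0,0,0,0,0,0.035]]]' | f
python3 -m handwheel '[[[0,0,0,0,0,0.001,0.035],[0,0,0,0,0,0,0.035]]]' | f
```

```text
tcp_pos: [0.5512, 0.1855, 0.1277] wrist_force: [-0.4, 0.7, -2.1] 
tcp_pos: [0.5515, 0.1857, 0.127] wrist_force: [-0.1, -0.5, -1.8] 
tcp_pos: [0.5515, 0.1857, 0.126] wrist_force: [-0.2, -0.9, -1.3]
```

It's past the contact height with no force, so it is on the spindle. I'll continue gently.

```bash
f(){ egrep 'tcp_pos|wrist_f' | tr '\n' ' '; echo; }
python3 -m handwheel '[[[0,0,0,0,0,0.001,0.035],[0,0,0,0,0,0.001,0.035],[0,0,0,0,0,0,0.035]]]' | f
python3 -m handwheel '[[[0,0,0,0,0,0.001,0.035],[0,0,0,0,0,0.001,0.035],[0,0,0,0,0,0,0.035]]]' | f
python3 -m handwheel '[[[0,0,0,0,0,0.001,0.035],[0,0,0,0,0,0.001,0.035],[0,0,0,0,0,0,0.035]]]' | f
```

```text
tcp_pos: [0.5515, 0.1856, 0.1239] wrist_force: [0.2, -0.9, -1.2] 
tcp_pos: [0.5514, 0.1857, 0.1219] wrist_force: [-0.0, -1.4, -2.5] 
tcp_pos: [0.5515, 0.1857, 0.1199] wrist_force: [0.2, -0.7, -1.8]
```

```bash
f(){ egrep 'tcp_pos|wrist_f' | tr '\n' ' '; echo; }
python3 -m handwheel '[[[0,0,0,0,0,0.001,0.035],[0,0,0,0,0,0,0.035]]]' | f
python3 -m handwheel '[[[0,0,0,0,0,0.001,0.035],[0,0,0,0,0,0,0.035]]]' | f
python3 -m handwheel '[[[0,0,0,0,0,0.0007,0.035],[0,0,0,0,0,0,0.035]]]' | f
```

```text
tcp_pos: [0.5516, 0.1857, 0.1191] wrist_force: [0.3, -1.0, 0.1] 
tcp_pos: [0.5517, 0.1857, 0.1183] wrist_force: [0.6, -0.3, -0.7] 
tcp_pos: [0.5517, 0.1857, 0.1178] wrist_force: [0.7, -0.8, 2.1]
```

```bash
f(){ egrep 'tcp_pos|wrist_f' | tr '\n' ' '; echo; }
python3 -m handwheel '[[[0,0,0,0,0,0.001,0.035],[0,0,0,0,0,0,0.035]]]' | f
python3 -m handwheel '[[[0,0,0,0,0,0.001,0.035],[0,0,0,0,0,0,0.035]]]' | f
python3 -m handwheel '[[[0,0,0,0,0,0.001,0.035],[0,0,0,0,0,0,0.035]]]' | f
```

```text
tcp_pos: [0.5515, 0.1857, 0.1161] wrist_force: [0.6, -0.6, -0.5] 
tcp_pos: [0.5515, 0.1857, 0.1149] wrist_force: [2.0, -1.2, -0.6] 
tcp_pos: [0.5515, 0.1857, 0.1139] wrist_force: [1.2, -1.4, -1.5]
```

```bash
f(){ egrep 'tcp_pos|wrist_f' | tr '\n' ' '; echo; }
python3 -m handwheel '[[[0,0,0,0,0,0.001,0.035],[0,0,0,0,0,0.001,0.035],[0,0,0,0,0,0,0.035]]]' | f
python3 -m handwheel '[[[0,0,0,0,0,0.001,0.035],[0,0,0,0,0,0.001,0.035],[0,0,0,0,0,0,0.035]]]' | f
python3 -m handwheel '[[[0,0,0,0,0,0.001,0.035],[0,0,0,0,0,0,0.035]]]' | f
python3 -m handwheel '[[[0,0,0,0,0,0.001,0.035],[0,0,0,0,0,0,0.035],[0,0,0,0,0,0,0.035]]]' | f
```

```text
tcp_pos: [0.5515, 0.1857, 0.1121] wrist_force: [2.0, -0.3, -1.2] 
tcp_pos: [0.5515, 0.1857, 0.1096] wrist_force: [3.3, -1.1, -4.1] 
tcp_pos: [0.5514, 0.1857, 0.1088] wrist_force: [2.5, -1.4, -4.1] 
tcp_pos: [0.5513, 0.1857, 0.1082] wrist_force: [1.1, -1.4, -2.2]
```

```bash
f(){ egrep 'tcp_pos|wrist_f' | tr '\n' ' '; echo; }
python3 -m handwheel '[[[0,0,0,0,0,0.0008,0.035],[0,0,0,0,0,0,0.035]]]' | f
python3 -m handwheel '[[[0,0,0,0,0,0.0006,0.035],[0,0,0,0,0,0,0.035]]]' | f
python3 -m handwheel '[[[0,0,0,0,0,0.0004,0.035],[0,0,0,0,0,0,0.035]]]' | f
```

```text
tcp_pos: [0.5514, 0.1856, 0.1077] wrist_force: [0.4, -1.7, -0.4] 
tcp_pos: [0.5514, 0.1856, 0.1076] wrist_force: [-0.4, -2.2, 4.0] 
tcp_pos: [0.5515, 0.1856, 0.1076] wrist_force: [-2.3, -2.5, 6.3]
```

It's home: the snap pulled it down, then it met a firm stop at z 0.1076. I'll back off the press slightly and turn about the knob's axis. That axis is 2 mm off the TCP in tool -x, so each -6° turn takes -0.2 mm of tool y.

```bash
f(){ egrep 'tcp_pos|wrist_f' | tr '\n' ' '; echo; }
python3 -m handwheel '[[[0,0,0,0,0,-0.0007,0.035],[0,0,0,0,0,0,0.035]]]' | f
python3 -m handwheel '[[[0,0,-0.5,0,-0.0001,0,0.035],[0,0,-0.5,0,-0.0001,0,0.035],[0,0,-0.5,0,-0.0001,0,0.035],[0,0,-0.5,0,-0.0001,0,0.035],[0,0,0,0,0,0,0.035]]]' | f
python3 -m handwheel '[[[0,0,-0.5,0,-0.0001,0,0.035],[0,0,-0.5,0,-0.0001,0,0.035],[0,0,-0.5,0,-0.0001,0,0.035],[0,0,-0.5,0,-0.0001,0,0.035],[0,0,0,0,0,0,0.035]]]' | f
python3 -c "
from h import *
s=r.sense();R=s['ee_rot'];print(s['tcp_pos'],np.degrees(np.arctan2(R[1,0],R[0,0])),s['moment'])"
```

```text
tcp_pos: [0.5514, 0.1856, 0.1076] wrist_force: [-0.5, -1.3, 4.6] 
tcp_pos: [0.552, 0.186, 0.1076] wrist_force: [-0.4, -2.5, 5.3] 
tcp_pos: [0.5526, 0.1866, 0.1076] wrist_force: [0.3, -1.6, 3.4] 
[0.5525805  0.186556   0.10761274] -29.428175083556976 [-0.56253324 -0.11088014 -0.02910042]
```

```bash
f(){ egrep 'tcp_pos|wrist_f' | tr '\n' ' '; echo; }
python3 -m handwheel '[[[0,0,-0.5,0,-0.0001,0,0.035],[0,0,-0.5,0,-0.0001,0,0.035],[0,0,-0.5,0,-0.0001,0,0.035],[0,0,-0.5,0,-0.0001,0,0.035],[0,0,0,0,0,0,0.035]]]' | f
python3 -m handwheel '[[[0,0,-0.5,0,-0.0001,0,0.035],[0,0,-0.5,0,-0.0001,0,0.035],[0,0,-0.5,0,-0.0001,0,0.035],[0,0,-0.5,0,-0.0001,0,0.035],[0,0,-0.33,0,-0.0001,0,0.035],[0,0,0,0,0,0,0.035]]]' | f
python3 - <<'E'
from h import *
s=r.sense();R=s['ee_rot'];print(s['tcp_pos'],np.degrees(np.arctan2(R[1,0],R[0,0])),s['moment'])
w=cams.capture("wrist");np.save("w6",w);np.save("w6s",np.vstack([s["tcp_pos"],R]))
save("w6",np.vstack([cv2.resize(w[140:240,130:380],(800,320),interpolation=cv2.INTER_CUBIC),cv2.resize(w[265:300,190:315],(800,224),interpolation=cv2.INTER_CUBIC)]))
E
```

```text
tcp_pos: [0.5526, 0.187, 0.1076] wrist_force: [-1.1, -1.8, 4.8] 
tcp_pos: [0.5526, 0.1876, 0.1076] wrist_force: [-0.3, -0.9, 4.9] 
[0.55257413 0.18758086 0.1076054 ] -3.4989461757057247 [-0.25955541  0.14975937 -0.07174606]
```

View pics/w6.png

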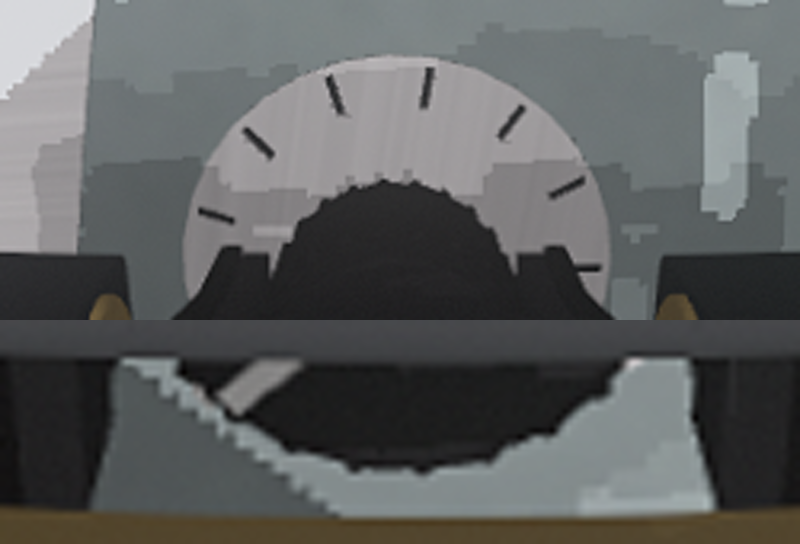

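The line hasn't slipped in the grip: its outer end is still at about (225,405). I'll release, lift, and check the line against the zero mark.

```bash
python3 -m handwheel '[[[0,0,0,0,0,0,0.07],[0,0,0,0,0,0,0.07],[0,0,0,0,0,0,0.07],[0,0,0,0,0,0,0.07],[0,0,0,0,0,-0.02,0.07],[0,0,0,0,0,-0.03,0.07],[0,0,0,-0.01,0,-0.03,0.07],[0,0,0,-0.03,0,-0.03,0.07],[0,0,0,0,0,0,0.07],[0,0,0,0,0,0,0.07]]]' | egrep 'pos|force|time'
python3 - <<'E'
from h import *
s=r.sense();w=cams.capture("wrist");np.save("w7",w);np.save("w7s",np.vstack([s["tcp_pos"],s["ee_rot"]]))
save("w7",cv2.resize(w[100:200,190:324],(800,597),interpolation=cv2.INTER_CUBIC));print(s['tcp_pos'],s['ee_rot'].round(3).tolist(),wproj([.5505,.1873,.131],s))
E
```

```text
time_s: 20.5
tcp_pos: [0.5121, 0.1898, 0.218]
wrist_force: [-0.5, -0.1, -0.3]
gripper_force: 0.0
[0.51210099 0.18981722 0.21795786] [[0.998, -0.059, 0.001], [-0.059, -0.998, 0.002], [0.001, -0.002, -1.0]] (np.float64(253.88102890877508), np.float64(151.46340323811822))
```

View pics/w7.png

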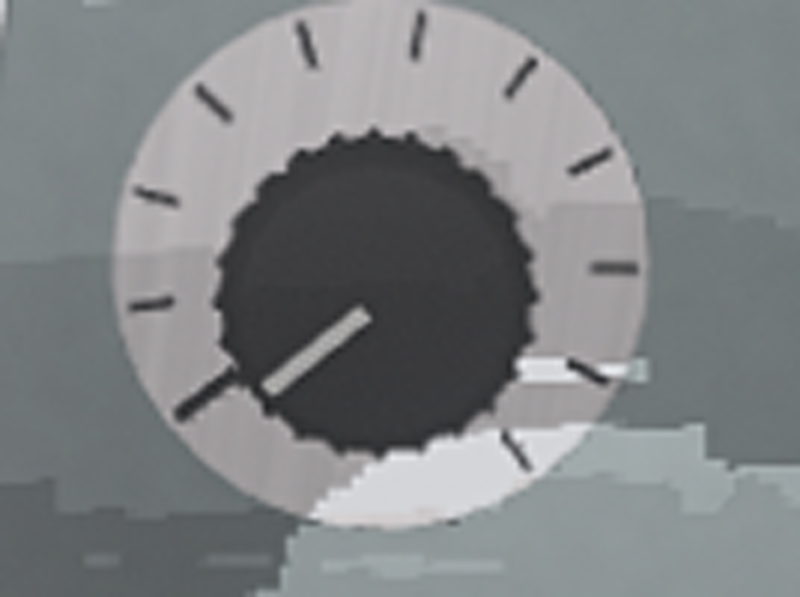

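The knob is seated. Its line runs from (365,315) to (268,392), and the zero line from (237,374) to (178,414), so they are nearly aligned. I'll measure the angles, and the knob's height from its two rims.

```bash
cat > m7.py <<'E'
from h import *
import sys
n=sys.argv[1]
A=np.load(n+"s.npy");s={"tcp_pos":A[0],"ee_rot":A[1:]};w=np.load(n+".npy");b=w.astype(int);g=b.max(2)
ang=lambda d:np.degrees(np.arctan2(d[1],d[0]))
def blobs(m):
    k,l,st,ce=cv2.connectedComponentsWithStats(m.astype(np.uint8));return l,st,ce
def line(mask,z,c):
    ys,xs=np.nonzero(mask);P=np.array([wonz((x,y),s,z)[:2] for x,y in zip(xs,ys)]);wt=None
    l=cv2.fitLine(P.astype(np.float32),cv2.DIST_L2,0,.01,.01).ravel()[:2];q=P.mean(0);l=l*np.sign((q-c)@l);return len(P),q.round(4),ang(l),"radial",ang(q-c),np.linalg.norm(P-q,axis=1).max()
W=np.array([.5505,.1873])
S=100/597*1.0
pt=lambda x,y:(190+(x+.5)*134/800-.5,100+(y+.5)*100/597-.5)
def box(x0,y0,x1,y1):
    m=np.zeros(g.shape,bool);(a,b_),(c,d)=pt(x0,y0),pt(x1,y1);m[int(b_):int(d)+1,int(a):int(c)+1]=1;return m
kl=line((g>105)&box(255,300,380,385),.131,W)
# centre of disc in this view
zm=cv2.fillPoly(np.zeros(g.shape,np.uint8),[np.array([pt(165,415),pt(180,430),pt(245,385),pt(228,365)]).round().astype(int)],1)>0
zl=line((g<110)&zm,.086,W)
print("knob",kl);print("zero",zl)
T=lambda x,y,z:wonz(pt(x,y),s,z)[:2]
print("disc LR/TB",(T(113,263,.086)+T(648,263,.086))/2,(T(380,2,.086)+T(380,526,.086))/2,"manual knob",ang(T(268,392,.131)-T(365,315,.131)),"zero",ang(T(178,414,.086)-T(237,374,.086)))
print("knob top near rim vs centre",T(378,455,.131)+np.array([.023,0]), "other-side rim bottom",T(376,132,.095)-np.array([.023,0]))
E
python3 m7.py w7
```

```text
knob (60, array([0.5455, 0.197 ]), np.float64(125.0460493231091), 'radial', np.float64(117.1173060775333), np.float64(0.009146239079266903))
zero (41, array([0.532 , 0.2177]), np.float64(119.04242594378489), 'radial', np.float64(121.35090210963696), np.float64(0.0069205211426215515))
disc LR/TB [0.55253697 0.18756477] [0.55129383 0.18772633] manual knob 125.25247111341702 zero 120.54321768045513
knob top near rim vs centre [0.55250835 0.18935901] other-side rim bottom [0.55137466 0.18703543]
```

The knob's line is at about 125° and zero at about 123° (box yaw and radial fit), so it's within about 2° of zero. The stop height, about 20 mm below first contact with the tip, plus the felt snap show it's home. The robot is clear, so I'm handing in.

```bash
python3 -c "
from station import r
print(r.finish_job())"
```

```text
the job is handed in; nothing more can be done
None
```

The job is handed in: the black knob is snapped home on the spindle, turned back to within about 2° of the zero mark by my measurement, and released with the gripper clear, at about 20.5 s of the 72 s.

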